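# Prop the spares bin's spring flap and take out the charger

### The job

Stand the tall wooden block upright in the gap between the spares bin and its stop rail, pushing the flap's paddle down with it on the way, and let it go there, so that it alone keeps the spring flap propped wide open. Then take the white charger out of the bin and set it gently down in the steel tray, leaving the flap propped.

Things in the scene. Friction and masses are not known exactly. Their poses are not given: they have to be found in the camera images.
- bin: Grey open-topped spares bin, fixed, 180 x 180 mm outside, walls 5 mm thick and 103 mm high, black inner floor 30 mm above the table. Origin: on the table under the centre of the square. The flap's hinge runs along the bin's x at the top of its +y side (y = 90, z = 105 mm). Outside that wall, on the +y side, is a foot plate with a stop rail: the prop place.
- prop_place (a point): Where the middle of the block's underside belongs: on the foot plate, 6 mm above the table, 143 mm from the bin's centre along its +y; axes as the bin's. The block's 45 mm side goes along x. The plate spans 110 mm in x, from the bin's wall (53 mm to -y) to the 50 mm high stop rail (33 mm to +y, so 15 mm from the centred block). 10 mm off in any direction still does.
- flap (a joint): Clear 172 mm square flap over the bin, rigid with an aluminium paddle (60 wide x 90 mm) outside the hinge, over the prop place. Rad: 0 shut (paddle rising outwards 25 degrees, tip 143 mm up), 1.57 flap upright. A spring (under 0.1 N m) shuts it. A block lowered onto the paddle (1 to 4 N) swings it down until its tip rests on the block's side; flap then at 1.4 to 1.8, its top 280 mm up.
- tall_block: Plain wooden block standing on end, 45 mm (its x) x 36 mm (its y) x 130 mm tall (its z), about 170 g, loose on the table. Origin: centre of its underside. A like block only 65 mm tall and a small bottle are bystanders; the three swap places.
- charger: White plastic mains charger, 30 mm (its x) x 50 mm (its y) x 60 mm tall (its z), about 90 g, standing loose on the bin's floor near the middle, its x within 20 degrees of the bin's x. Origin: centre of its underside. A small round tin (36 mm across, 30 mm high), a bystander, stands in the bin nearer the hinge.
- tray: Shallow open steel tray fixed on the table, 190 mm (its x) x 150 mm (its y) outside, walls 4 mm thick and 22 mm high, floor 4 mm thick. Origin: on the table under its centre.
Things that resemble listed ones, but are neither listed nor needed, are in the scene too. What is shaped like the tray but orange or red is not meant.

How it is judged:
By the outcome, as a careful person would: the job done as asked, in the order asked, and still so for the second after the job is handed in, with the robot touching nothing.
It also fails if it takes over 61 s, if anything falls off the work surface, if the arm or the gripper's body presses on something with over 40 N, if the wrist force passes 120 N, or if a joint passes its speed limit or range.

### The arm

A 7-joint arm with a two-finger parallel gripper is mounted at the origin on the work surface. World frame = base frame: x ahead of the robot, y to its left, z up, the work surface at z = 0. Lengths are in m, angles in rad, forces in N, time in s.
With the tool pointing down it reaches from about 0.4 to 0.85 m from the base axis. Payload 10.4 kg.
Tool frame: the origin (TCP) lies at the very end of the fingers, on their centre line; the grasp point (between the pads) lies 19 mm behind it; z points along the fingers, y is the line along which they close (so a half turn about z gives the same grasp; the last joint's range is limited). The gripper opens to 87 mm and grips with 3 to 60 N. Pads are 19 mm wide; open, the fingers measure 117 mm over their backs; the gripper's body (75 mm by 190 mm) begins 51 mm behind the grasp point.
Start: joints at [1.201, 0.332, -0.065, 1.46, 0.022, 1.35, -0.088], TCP at [0.212, -0.588, 0.188] pointing down, gripper open.
Joint ranges: [-2.6, 2.6], [-0.5, 2.12], [-1.47, 1.34], [0.16, 2.42], [-1.27, 4.41], [0.06, 2.06], [-2.6, 2.6]. Speed limits (rad/s): [2.22, 2.22, 2.79, 2.79, 3.14, 3.14, 3.14].

### API

Orientations are given as a unit quaternion [x, y, z, w].
In Python, from bench import r gives the robot as it stands.
- The arm moves only by the shell command python3 -m crank 'ROWS' [FORCE]. ROWS is JSON, a list that holds one entry, the list of rows, each a list of 5 numbers: the shift along the tool's x, y, z in mm, then the turn about the tool's z in degrees, then the opening, from -1 (shut) to 1 (fully open). A call has 1 to 20 rows; each row is the pose to reach, as a shift and turn from the pose commanded when the call began, along the tool's axes at that moment; what a row does not reach only later rows make up. A row lasts 1/10 s, in which the tool goes at most 50 mm and 8.59 degrees, less where a joint would pass 70% of its speed; a pose out of reach is approached as far as the arm can. A call with a gripper value outside its range is refused whole. The fingers move at their own pace and stop on an object; FORCE is the grip in N (left out, the last holds). Time passes only in rows, so rows that repeat a pose let the fingers close. It gives the time, the measured TCP pose, the force, the opening and the grip force at its end, in the units of the state.
- r.read_state(): the state, without advancing time (a new reading comes with each control period).
- r.camera(name): name is "scene" or "side" or "wrist"; returns a dict with "image" (384x512x3 uint8, red, green, blue), "vfov" (degrees; the focal length in pixels is half the picture's height over the tangent of half this angle, whatever the lens; pixels are square), "cx", "cy" (the principal point, pixels), "eye" and "attitude" of the camera in the world. Camera axes: x right, y down, z forward; pixel columns grow to the right and rows downward; lengths in m; the calibration is good to about 2 mm. A picture is of the moment at which its call begins. There is no depth.
- r.close_job(): hands the job in; it is judged then, once.
The state is a dict: "time": time; "joint_positions": joint angles; "joint_vel": joint speeds; "joint_torque": joint torques, N m; "ee_pos": TCP position; "eef_rot": TCP orientation; "ft_force": force on the tool from outside, world axes, zero at the start; "torque": the same for the moment, N m; "width": finger opening in m; "grip_force": force on a finger pad.
Only numpy, scipy, OpenCV 4.12 (cv2) and the standard library are available. Lean on these libraries where they do the work, as an engineer would, in place of code of your own. Each camera call takes 0.05 s, during which the arm holds its last target. There are 200 camera calls.

## Working session

There is one attempt and no reset: what is moved stays moved. The work goes in short steps, Python scripts to look and compute and a shell command to move; the robot and the scene stay as the last step left them, time stands still between calls to the robot, and variables do not carry over. Pictures are saved under pics/ and viewed, at most 10 in all, crops included, and the job is handed in when it is done.

```bash
ls; mkdir -p pics; cat > h.py <<'E'
from bench import r
import numpy as np, cv2
from scipy.spatial.transform import Rotation as R
def cam(n,save=None):
    c=r.camera(n)
    if save: cv2.imwrite('pics/'+save,cv2.cvtColor(np.array(c['image']),cv2.COLOR_RGB2BGR))
    return c
E
python3 - <<'E'
from h import *
s=r.read_state(); print(s)
for n in ['scene','side','wrist']:
    c=cam(n,n+'1.png'); print(n,{k:v for k,v in c.items() if k!='image'})
a=[cv2.imread(f'pics/{n}1.png') for n in ['scene','side','wrist']]
E
```

```text
pics
{'time': 0.0, 'joint_positions': array([ 1.20143888,  0.33290677, -0.06471066,  1.46095385,  0.02162628,
        1.34989405, -0.08852437]), 'joint_vel': array([-6.54296676e-04,  7.92836671e-04,  6.81052624e-05,  4.42330519e-04,
       -4.14126227e-05, -3.85245111e-04, -1.19900181e-03]), 'joint_torque': array([ 5.73586731e-04, -6.23251605e+01,  2.49020860e-02, -3.89902925e+01,
       -6.13761367e-02,  3.96398990e-02,  1.13788838e-04]), 'ee_pos': array([ 0.21224457, -0.58738733,  0.18752624]), 'eef_rot': array([ 9.85006158e-01,  1.72517625e-01, -1.70339265e-04, -7.12672884e-04]), 'ft_force': array([ 1.1299043 , -0.32715298,  0.14610883]), 'torque': array([ 0.00343554, -0.01578874,  0.02585974]), 'grip_force': 0.0, 'width': 0.08684476314925503}
scene {'vfov': 47.55280279651479, 'cx': 258.6550991780113, 'cy': 193.40675688062487, 'eye': array([ 1.32179113, -0.11584947,  1.01301822]), 'attitude': array([ 0.68860095,  0.62051125, -0.24985371, -0.27994221])}
side {'vfov': 52.01109846426592, 'cx': 259.60964021326464, 'cy': 185.53786956167355, 'eye': array([ 0.36984195, -0.66632591,  0.73321143]), 'attitude': array([ 0.92056783, -0.05363389,  0.0340319 , -0.38538306])}
wrist {'vfov': 66.43455626131211, 'cx': 255.98072641269601, 'cy': 189.8617356229894, 'eye': array([ 0.27677737, -0.56478094,  0.38475169]), 'attitude': array([ 0.81207636, -0.5696466 , -0.07314021,  0.10336942])}
```

View pics/scene1.png

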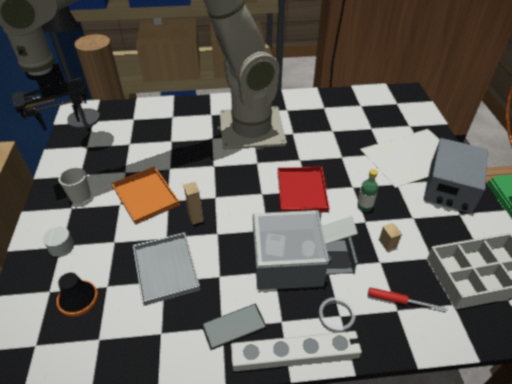

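View pics/side1.png

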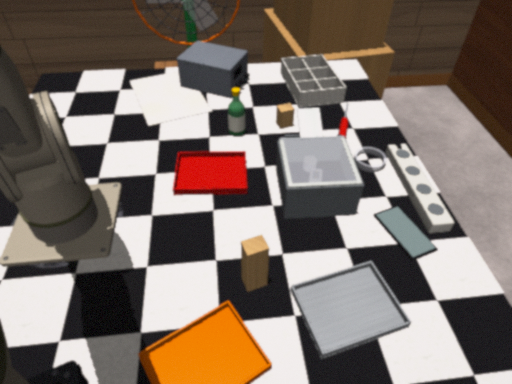

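The scene view shows the tall block at about (194,203), steel tray (166,267), bin (290,248) with paddle to the right (340,232). The side view shows the block at (255,263), the bin at (318,175) and the tray at (350,308). I'll enlarge both to pick corners.

```bash
python3 - <<'E'
import cv2
a=cv2.imread('pics/scene1.png')[175:310,120:370]; cv2.imwrite('pics/sc.png',cv2.resize(a,None,fx=3.2,fy=3.2,interpolation=cv2.INTER_CUBIC))
a=cv2.imread('pics/side1.png')[120:360,230:420]; cv2.imwrite('pics/sd.png',cv2.resize(a,None,fx=2.5,fy=2.5,interpolation=cv2.INTER_CUBIC))
E
```

```text
(no output)
```

View pics/sc.png

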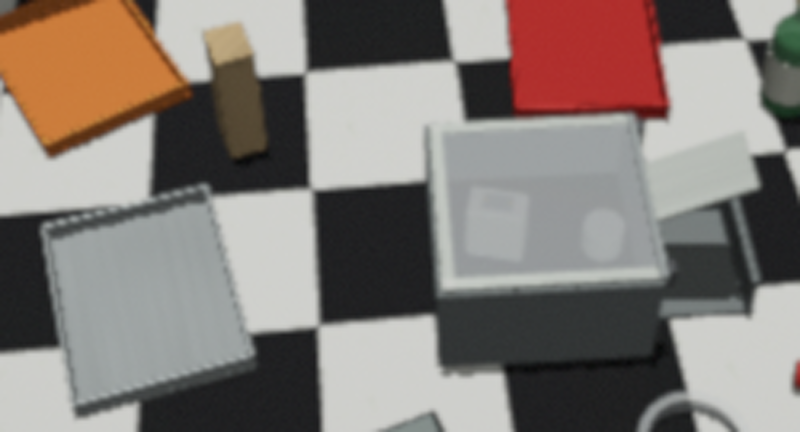

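View pics/sd.png

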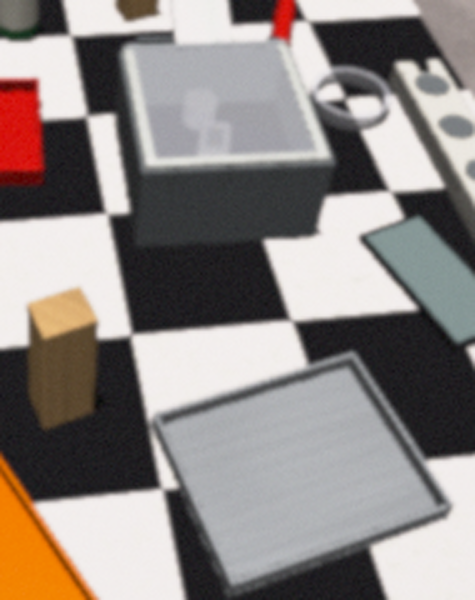

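Scene crop: bin rim corners ~(428,127),(636,116),(668,280),(438,293), block top ~(230,43), tray rim (42,228)…(78,412). The charger (~(497,220)) and tin (603,235) show through the flap. The side crop shows the same things.

```bash
cat >> h.py <<'E'
def ray(c,uv):
    f=192/np.tan(np.radians(c['vfov'])/2)
    d=np.c_[(np.array(uv,float)-[c['cx'],c['cy']])/f,np.ones(len(uv))]
    return R.from_quat(c['attitude']).apply(d)
def onz(c,uv,z):
    d=ray(c,uv); e=np.array(c['eye']); return e+d*((z-e[2])/d[:,2])[:,None]
def fit(P,w,h,nm):   # rectangle fit to 4 corners
    m=P[:,:2].mean(0); L=[np.linalg.norm(P[(i+1)%4,:2]-P[i,:2])*1000 for i in range(4)]
    A=[np.degrees(np.arctan2(*(P[(i+1)%4,:2]-P[i,:2])[::-1])) for i in range(4)]
    print(nm,m.round(4),'L',np.round(L),'ang',np.round(A,1))
E
python3 - <<'E'
from h import *
C={n:r.camera(n) for n in ['scene','side']}
sc=lambda p:(np.array(p,float)+.5)/3.2-.5+[120,175]
sd=lambda p:(np.array(p,float)+.5)/2.5-.5+[230,120]
D={'bin':(.103,[(428,127),(636,116),(668,280),(438,293)],[(122,45),(292,38),(332,160),(142,168)]),
'block':(.13,[(205,33),(242,25),(254,52),(217,62)],[(28,304),(78,289),(97,321),(43,340)]),
'tray':(.022,[(42,228),(208,187),(256,357),(78,412)],[(154,418),(352,353),(450,510),(230,592)]),
'blockbot':(0,[(233,158),(268,150)]*2,[(46,428),(95,410)]*2),
'charger':(.09,[(468,195),(527,190),(527,215),(470,215)],[(203,125),(230,122),(230,140),(203,150)])}
for k,(z,a,b) in D.items():
    fit(onz(C['scene'],sc(a),z),0,0,k+' scene'); fit(onz(C['side'],sd(b),z),0,0,k+' side')
s=r.read_state(); Rt=R.from_quat(s['eef_rot']); print(Rt.as_matrix().round(3))
c=r.camera('wrist'); print('cam in tool',Rt.inv().apply(c['eye']-s['ee_pos']),(Rt.inv()*R.from_quat(c['attitude'])).as_matrix().round(3))
E
```

```text
bin scene [0.6142 0.0432] L [182. 173. 182. 173.] ang [ 88.2  -3.2 -92.  177. ]
bin side [0.6191 0.0458] L [182. 185. 177. 183.] ang [ -1.8 -94.7 177.5  86.6]
block scene [ 0.4311 -0.2118] L [34. 37. 34. 39.] ang [ 101.8   16.4  -74.4 -163.7]
block side [ 0.4293 -0.217 ] L [41. 33. 44. 35.] ang [  14.4  -72.  -163.2  103.1]
tray scene [ 0.6143 -0.2936] L [149. 188. 146. 193.] ang [ 102.3   12.7  -75.7 -166.3]
tray side [ 0.6088 -0.3018] L [188. 150. 187. 148.] ang [  13.4  -79.1 -167.3  101.1]
blockbot scene [ 0.4513 -0.2058] L [34. 34. 34. 34.] ang [101.2 -78.8 101.2 -78.8]
blockbot side [ 0.4371 -0.2304] L [45. 45. 45. 45.] ang [  16. -164.   16. -164.]
charger scene [0.6045 0.0079] L [50. 27. 47. 21.] ang [ 90.3  -8.4 -95.9 177.8]
charger side [0.6071 0.0093] L [27. 26. 31. 36.] ang [   3.3 -103.6 -159.2   77.5]
[[ 0.94   0.34  -0.   ]
 [ 0.34  -0.94   0.001]
 [-0.    -0.001 -1.   ]]
cam in tool [ 0.06831427  0.00036552 -0.19711259] [[ 0.    -0.968 -0.251]
 [ 1.     0.     0.   ]
 [-0.    -0.251  0.968]]
```

```bash
python3 -m crank '[[[0,0,-50,0,1],[50,-42,-90,-8,1],[90,-75,-100,-16,1],[130,-109,-100,-24,1],[170,-142,-100,-32,1],[210,-176,-100,-40,1],[250,-209,-100,-48,1],[285,-239,-100,-56,1],[315,-264,-100,-64,1],[332,-278,-100,-72,1],[332,-278,-100,-80,1],[332,-278,-100,-85,1],[332,-278,-100,-85,1],[332,-278,-100,-85,1]]]' && python3 - <<'E'
from h import *
s=r.read_state(); print(s['joint_positions'].round(2))
cam('wrist','w1.png')
E
```

```text
time: 1.7
ee_pos: [0.4301, -0.2137, 0.2884]
eef_rot: [0.611, 0.792, -0.0, 0.0]
ft_force: [-0.4, 0.4, 0.3]
width: 0.0875
grip_force: 0.0
[ 0.84 -0.   -0.47  1.64 -0.    1.5   0.63]
```

View pics/w1.png

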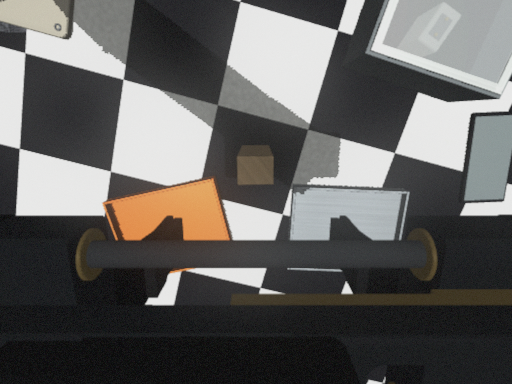

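The block's top face is at about (237–274, 157–184), aligned with the image axes, so the tool yaw matches. The far side face is above it.

```bash
python3 - <<'E'
from h import *
c=r.camera('wrist'); s=r.read_state()
P=onz(c,[(237,157),(273,157),(274,184),(238,184)],.13); fit(P,0,0,'top')
fit(onz(c,[(242,146),(270,146)]*2,0),0,0,'bot')
im=cv2.cvtColor(np.array(c['image']),cv2.COLOR_RGB2GRAY).astype(int)
print(im[140:192:2,255]); print(im[170,228:284:2])
Rt=R.from_quat(s['eef_rot']); d=np.array([.43,-.214,.13])-s['ee_pos']
print((Rt.inv().apply(P.mean(0)-s['ee_pos'])*1000).round(1), Rt.as_matrix()[:,0])
# tray, charger
fit(onz(c,[(292,188),(407,188)]*2,.022),0,0,'tray')
E
```

```text
top [ 0.4297 -0.2139] L [44. 34. 45. 34.] ang [  14.7  -72.3 -165.3  105.9]
bot [ 0.4263 -0.1979] L [46. 46. 46. 46.] ang [  14.7 -165.3   14.7 -165.3]
[ 38  47  42  69  64  68  69  67  83  96  96  96  90  93  93  94  96  95
  98  96 101  93  72  57  55  59]
[54 53 55 52 54 97 98 97 93 96 98 97 96 95 95 94 94 95 97 90 89 90 86 46
 42 45 44 44]
[ -0.   -0.4 158.3] [-2.54026748e-01  9.67197193e-01 -3.90893754e-05]
tray [ 0.5906 -0.2229] L [188. 188. 188. 188.] ang [  14.7 -165.3   14.7 -165.3]
```

```bash
python3 -m crank '[[[0,0,40,0,1],[0,0,80,0,1],[0,0,115,0,1],[0,0,145,0,1],[0,0,170,0,1],[0,0,185,0,1],[0,0,192,0,1],[0,0,192,0,1],[0,0,192,0,-1],[0,0,192,0,-1],[0,0,192,0,-1],[0,0,192,0,-1],[0,0,192,0,-1],[0,0,192,0,-1],[0,0,192,0,-1],[0,0,192,0,-1]]]' 40
```

```text
time: 3.4
ee_pos: [0.4302, -0.2135, 0.0964]
eef_rot: [0.61, 0.793, -0.0, 0.0]
ft_force: [0.7, 0.3, 0.5]
width: 0.0313
grip_force: 0.0
```

```bash
python3 - <<'E'
from h import *
a=cam('side')['image'];w=cam('wrist')['image']
o=np.hstack([np.array(a),np.array(w)])[:,:,::-1]
cv2.imwrite('pics/m2.png',cv2.resize(o,(800,300),interpolation=cv2.INTER_AREA)); s=r.read_state(); print(s['width'],s['grip_force'],s['time'])
E
```

```text
0.023099109366800496 0.0 3.5
```

View pics/m2.png

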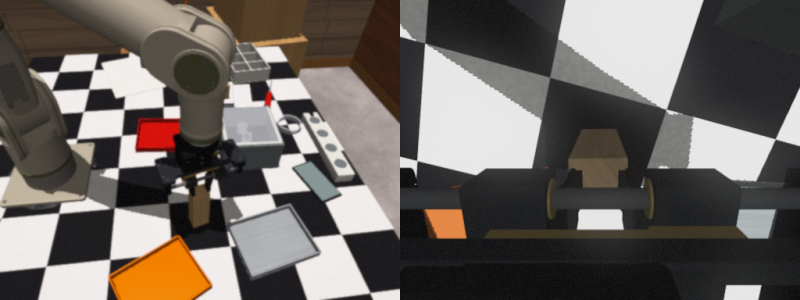

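```bash
cat >> h.py <<'E'
def proj(c,P):
    q=R.from_quat(c['attitude']).inv().apply(np.atleast_2d(P)-c['eye']); f=192/np.tan(np.radians(c['vfov'])/2)
    return q[:,:2]/q[:,2:]*f+[c['cx'],c['cy']]
E
python3 - <<'E'
from h import *
s=r.read_state();p=s['ee_pos'];print(p,s['width'],s['grip_force'],s['time'])
for n in ['side','wrist']:
    c=cam(n,n+'3.png'); print(n,'tcp',proj(c,p),'tcp+30,+70',proj(c,p+[0,0,.03]),proj(c,p+[0,0,.07]),'blocktop',proj(c,[.430,-.214,.13]),'bot',proj(c,[.430,-.214,0]))
s=r.read_state();print(s['width'],s['grip_force'])
a=cv2.imread('pics/side3.png')[170:310,200:310];b=cv2.imread('pics/wrist3.png')[150:310,170:350]
cv2.imwrite('pics/m3.png',np.hstack([cv2.resize(a,(385,490),interpolation=3),cv2.resize(b,(415,490),interpolation=3)]))
E
```

```text
[ 0.43019948 -0.21351468  0.09634126] 0.023099109366800496 0.0 3.5
side tcp [[254.36075855 253.90572666]] tcp+30,+70 [[254.54897595 244.60816131]] [[254.8169542  231.37056872]] blocktop [[254.49802675 243.65224111]] bot [[253.7531922  280.82247035]]
wrist tcp [[256.11150815 212.90542734]] tcp+30,+70 [[256.20775683 229.06611367]] [[256.39805072 261.0175105 ]] blocktop [[255.69113352 232.05335791]] bot [[255.61888021 182.46503888]]
0.014872766213167658 0.0
```

View pics/m3.png

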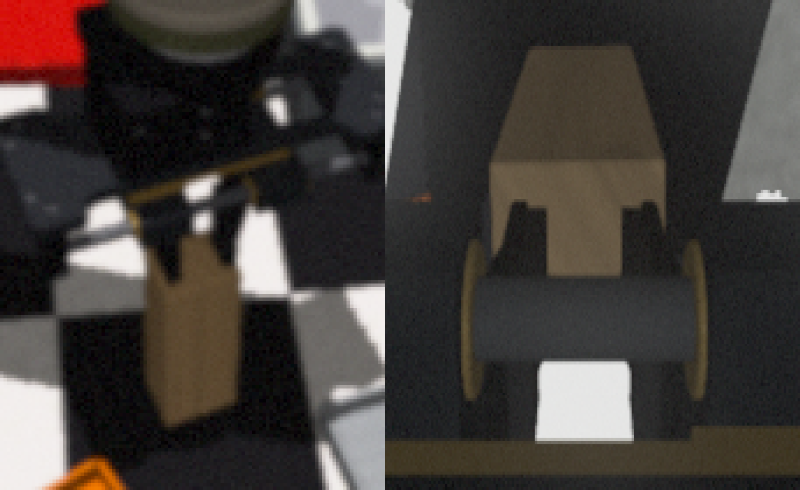

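The two views agree that the fingertips sit just on or above the block's top, and the gap closed past 45 mm with no grip force. So the real tips look roughly 35 mm higher than the reported TCP. I'll open, go 20 mm lower and try again, watching the force.

```bash
python3 -m crank '[[[0,0,-10,0,1],[0,0,-10,0,1],[0,0,-10,0,1],[0,0,-10,0,1],[0,0,-10,0,1],[0,0,-10,0,1],[0,0,-10,0,1],[0,0,-10,0,1],[0,0,-10,0,1],[0,0,-10,0,1],[0,0,0,0,1],[0,0,8,0,1],[0,0,14,0,1],[0,0,20,0,1],[0,0,20,0,1]]]' 40; python3 -m crank '[[[0,0,0,0,-1],[0,0,0,0,-1],[0,0,0,0,-1],[0,0,0,0,-1],[0,0,0,0,-1],[0,0,0,0,-1],[0,0,0,0,-1]]]'
```

```text
time: 5.1
ee_pos: [0.4296, -0.2132, 0.0753]
eef_rot: [0.61, 0.793, -0.0, -0.001]
ft_force: [-0.7, -1.0, -0.1]
width: 0.0872
grip_force: 0.0
time: 5.8
ee_pos: [0.4303, -0.2136, 0.0764]
eef_rot: [0.61, 0.793, -0.0, 0.0]
ft_force: [-0.7, 0.3, 0.2]
width: 0.0449
grip_force: 39.9
```

It gripped at 44.9 mm. The overlap is at most 20 mm, so I'll regrip about 18 mm deeper for a firm hold.

```bash
python3 -m crank '[[[0,0,0,0,0.6],[0,0,0,0,0.6],[0,0,0,0,0.6],[0,0,0,0,0.6],[0,0,8,0,0.6],[0,0,14,0,0.6],[0,0,18,0,0.6],[0,0,18,0,0.6],[0,0,18,0,-1],[0,0,18,0,-1],[0,0,18,0,-1],[0,0,18,0,-1],[0,0,18,0,-1],[0,0,18,0,-1],[0,0,18,0,-1]]]' 50; python3 -m crank '[[[0,0,-10,0,-1],[0,0,-30,0,-1],[0,0,-60,0,-1],[0,0,-60,0,-1]]]'; python3 - <<'E'
from h import *
c=cam('wrist','w4.png');s=r.read_state();p=s['ee_pos']
print('tcp',proj(c,p),proj(c,p+[0,0,.035]))
a=cv2.imread('pics/w4.png')[100:340,130:390]; b=np.array(cam('side','s4.png')['image'])[140:290,180:330,::-1]
cv2.imwrite('pics/m4.png',np.hstack([cv2.resize(a,(433,400),interpolation=3),cv2.resize(b,(367,400),interpolation=3)]))
E
```

```text
time: 7.3
ee_pos: [0.4303, -0.2136, 0.0585]
eef_rot: [0.61, 0.793, -0.0, 0.0]
ft_force: [-0.4, 0.5, 1.1]
width: 0.0445
grip_force: 49.8
time: 7.7
ee_pos: [0.4323, -0.2143, 0.1224]
eef_rot: [0.61, 0.793, 0.0, 0.003]
ft_force: [1.1, -0.8, -2.0]
width: 0.0445
grip_force: 49.8
tcp [[254.91295062 211.30483457]] [[255.04047084 230.40021325]]
```

View pics/m4.png

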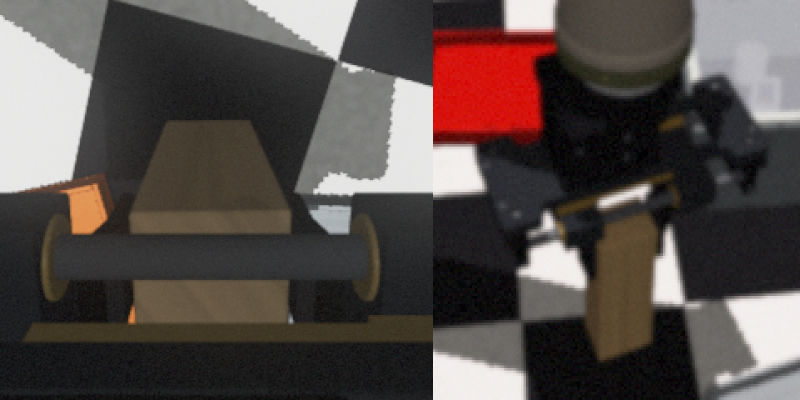

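The block hangs straight in the fingers, with its top at rows ~210–325 of the wrist crop. Next is carrying it high to above the prop place, turned to the bin's axes.

```bash
python3 -m crank '[[[0,0,-30,0,-1],[0,0,-70,0,-1],[10,9,-110,0,-1],[30,26,-150,2,-1],[60,51,-180,4,-1],[95,81,-200,6,-1],[130,110,-200,8,-1],[165,140,-200,10,-1],[200,170,-200,12,-1],[235,200,-200,14,-1],[265,225,-200,16,-1],[295,251,-200,17.7,-1],[318,270,-200,17.7,-1],[333,283,-200,17.7,-1],[341,290,-200,17.7,-1],[341,290,-200,17.7,-1],[341,290,-200,17.7,-1],[341,290,-200,17.7,-1]]]'; python3 - <<'E'
from h import *
c=cam('wrist','w5.png');s=r.read_state();p=s['ee_pos'];print(p,s['grip_force'])
cv2.imwrite('pics/w5.png',cv2.resize(cv2.imread('pics/w5.png'),(800,600),interpolation=3))
b=R.from_euler('z',-2.8,degrees=True)
o=np.array([.617,.0445,0])
f=lambda q:(proj(c,o+b.apply(np.array(q)/1000.))*800/512).round()
print('rail in/out corners',f([[-55,176,56],[55,176,56],[-55,176,50],[55,176,50]]),'plate',f([[-55,176,6],[55,176,6],[-55,90,6],[55,90,6]]),'rim',f([[-90,90,103],[90,90,103]]))
E
```

```text
time: 9.6
ee_pos: [0.623, 0.1889, 0.3185]
eef_rot: [0.725, 0.689, -0.0, 0.0]
ft_force: [-0.0, -0.2, -1.3]
width: 0.0449
grip_force: 49.8
[0.62307861 0.18902074 0.31865382] 49.78196050738916
rail in/out corners [[345. 216.]
 [456. 215.]
 [346. 215.]
 [455. 215.]] plate [[350. 212.]
 [450. 212.]
 [352. 288.]
 [448. 288.]] rim [[305. 312.]
 [496. 312.]]
```

View pics/w5.png

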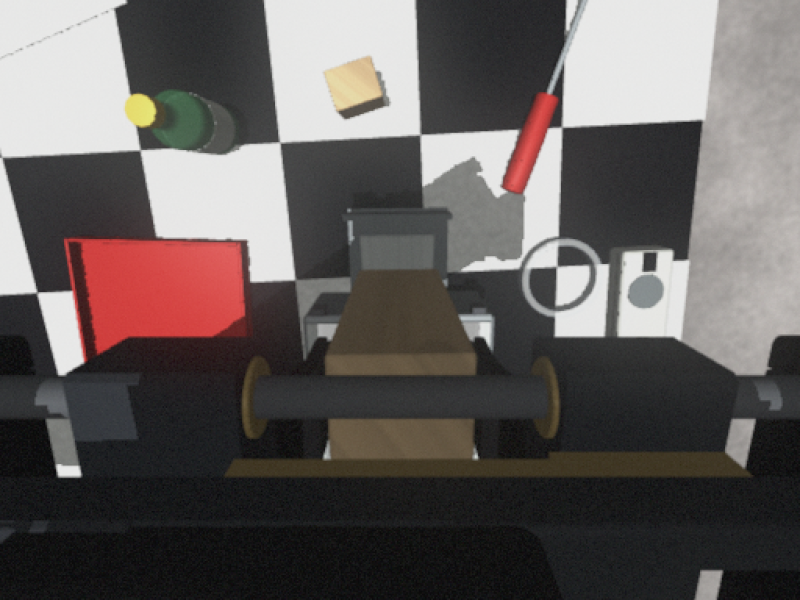

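The rail (345–451, row ~213) and the bin rim (306–494, row ~317) match predictions within about 2 mm, and their edges lie level in the image. Now lowering.

```bash
python3 -m crank '[[[0,0,30,0,-1],[0,0,60,0,-1],[0,0,85,0,-1],[0,0,100,0,-1],[0,0,110,0,-1],[0,0,120,0,-1],[0,0,130,0,-1],[0,0,140,0,-1],[0,0,150,0,-1],[0,0,160,0,-1],[0,0,170,0,-1],[0,0,180,0,-1],[0,0,190,0,-1],[0,0,200,0,-1],[0,0,210,0,-1],[0,0,220,0,-1],[0,0,230,0,-1],[0,0,238,0,-1],[0,0,243,0,-1],[0,0,243,0,-1]]]'
```

```text
time: 11.65
ee_pos: [0.6225, 0.1904, 0.0744]
eef_rot: [0.724, 0.689, -0.001, -0.0]
ft_force: [0.4, 1.6, -1.9]
width: 0.0447
grip_force: 49.8
```

```bash
python3 -m crank '[[[0,0,3,0,-1],[0,0,6,0,-1],[0,0,8,0,-1],[0,0,9,0,-1],[0,0,9,0,-1]]]'; python3 -m crank '[[[0,0,1,0,-1],[0,0,2,0,-1],[0,0,2,0,-1]]]'
```

```text
time: 12.15
ee_pos: [0.623, 0.1905, 0.0663]
eef_rot: [0.724, 0.689, -0.0, 0.0]
ft_force: [-0.9, -0.0, -2.0]
width: 0.045
grip_force: 49.8
time: 12.45
ee_pos: [0.6231, 0.1906, 0.0646]
eef_rot: [0.724, 0.689, 0.0, 0.0]
ft_force: [-1.4, 0.6, 1.5]
width: 0.0445
grip_force: 49.8
```

```bash
python3 -m crank '[[[0,0,0,0,-0.1],[0,0,0,0,0.2],[0,0,0,0,0.6],[0,0,0,0,0.6],[0,0,0,0,0.6],[0,0,0,0,0.6],[0,0,-8,0,0.6],[0,0,-20,0,0.6],[0,0,-40,0,0.6],[0,0,-70,0,0.6],[0,0,-110,0,0.6],[0,0,-150,0,0.6],[0,0,-190,0,0.6],[0,0,-230,0,0.6],[0,0,-270,0,0.6],[0,0,-310,0,0.6],[0,0,-325,0,0.6],[0,0,-325,0,0.6]]]'; python3 - <<'E'
from h import *
c=cam('wrist','w6.png');s=r.read_state();print(s['ee_pos'])
S=cam('scene','s6.png')
b=R.from_euler('z',-2.8,degrees=True); o=np.array([.617,.0425,0])
a=cv2.imread('pics/w6.png');t=cv2.imread('pics/s6.png')[180:320,230:390]
q=[o+b.apply([x,y,.136]) for x,y in[(-.0225,.129),(.0225,.129),(.0225,.165),(-.0225,.165)]]
print('block top pred wrist',proj(c,q).round(),'scene',proj(S,q).round())
cv2.imwrite('pics/m6.png',np.hstack([cv2.resize(a,(480,360),interpolation=3),cv2.resize(t,(320,280),interpolation=3)[:,:] if 0 else cv2.copyMakeBorder(cv2.resize(t,(320,280),interpolation=3),0,80,0,0,0)]))
E
```

```text
time: 14.25
ee_pos: [0.6231, 0.1914, 0.3932]
eef_rot: [0.724, 0.69, 0.003, 0.001]
ft_force: [-0.3, -0.2, -0.9]
width: 0.0694
grip_force: 0.0
[0.62294178 0.19111209 0.39081866]
block top pred wrist [[241. 172.]
 [270. 172.]
 [270. 149.]
 [241. 149.]] scene [[337. 221.]
 [341. 235.]
 [355. 234.]
 [351. 221.]]
```

View pics/m6.png

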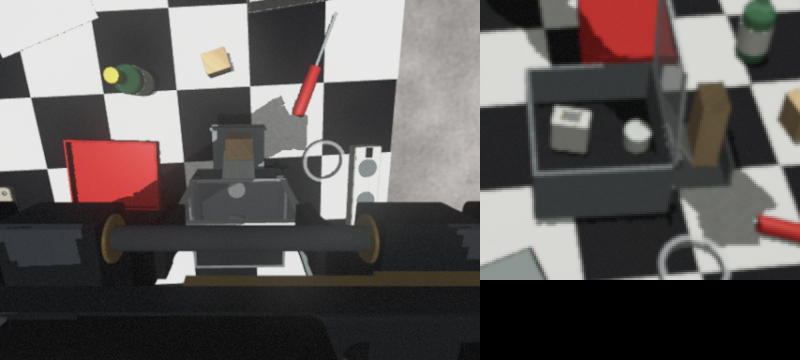

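The block stands upright on the plate and the flap is propped upright. The charger's top is near scene pixel (276,238) and the tin is at (308,247). I'm out of pictures to view, so I'll locate the charger numerically.

```bash
python3 - <<'E'
from h import *
S=cam('scene'); D=cam('side')
bin_=np.array([[-.08,-.08,.03],[.08,-.08,.03],[.08,.08,.03],[-.08,.08,.03]])
b=R.from_euler('z',-2.8,degrees=True); o=np.array([.617,.0425,0])
print('top centre',onz(S,[(276.5,238)],.09))
for n,C in (('scene',S),('side',D)):
    im=np.array(C['image']); m=np.zeros(im.shape[:2],np.uint8)
    cv2.fillPoly(m,[proj(C,o+b.apply(bin_+[0,0,.0])).astype(np.int32)],1)
    g=im.min(2); w=((g>105)&(m>0)).astype(np.uint8)
    k,l,st,ce=cv2.connectedComponentsWithStats(w)
    for i in range(1,k):
        if st[i,4]>25:
            print(n,st[i],ce[i].round(1)); 
    if n=='scene':
        for v in range(228,262,2): print(v,*g[v,260:320:2])
print('pred scene',[proj(S,o+b.apply(q)).round() for q in ([[-.012,-.035,.09],[-.012,-.035,.03]])])
E
```

```text
top centre [[0.60381285 0.01123305 0.09      ]]
scene [265 233  21  12 200] [275.1 238.5]
scene [302 240  14  12 121] [308.  245.5]
228 54 54 54 54 55 55 53 55 54 53 53 55 53 53 55 54 54 52 50 51 51 50 49 49 49 48 43 34 35 47
230 51 49 50 48 49 49 49 43 40 42 37 38 35 32 30 28 29 25 24 23 20 21 18 16 16 12 21 35 34 40
232 22 22 25 39 91 67 55 50 41 28 28 33 31 32 32 32 25 13 12 14 16 13 15 13 18 16 16 32 36 38
234 34 35 35 94 188 190 178 167 141 132 114 96 64 37 36 36 33 26 17 10 15 18 12 15 15 13 15 30 36 37
236 36 35 37 120 200 192 126 145 147 158 155 195 177 61 34 35 35 34 30 15 15 13 15 14 15 15 11 29 36 35
238 37 36 40 158 204 168 130 128 128 123 174 205 177 58 37 36 35 36 34 24 12 11 15 24 29 19 14 24 35 34
240 35 36 45 178 204 195 183 170 159 153 193 207 153 45 37 36 36 34 34 33 26 25 88 143 154 93 39 21 33 34
242 35 38 44 115 136 148 167 182 183 185 200 202 135 41 35 37 37 37 36 36 35 96 186 201 199 162 98 49 33 35
244 34 35 41 89 98 99 100 100 103 111 123 130 87 37 35 35 36 36 37 35 39 144 201 203 201 199 185 115 39 34
246 36 36 42 88 98 97 97 98 99 99 99 97 65 37 35 36 36 3
[... 152 characters left out ...]
38 47 92 98 97 98 98 98 99 98 93 52 37 35 38 36 35 34 37 41 69 93 135 157 155 121 64 22 33
252 36 38 47 90 97 99 98 97 98 98 98 91 42 36 37 37 36 34 34 36 38 67 87 92 97 95 88 51 18 33
254 37 37 37 57 76 92 87 91 97 97 98 89 34 36 36 38 36 37 36 37 36 50 83 92 95 93 78 32 17 30
256 37 38 38 32 30 26 30 37 49 52 67 59 28 37 37 39 37 36 37 38 37 36 41 60 71 59 43 35 34 29
258 38 38 39 37 37 35 36 34 33 34 32 24 35 37 36 37 37 37 39 36 36 37 37 37 36 35 35 37 36 34
260 38 38 39 37 37 39 38 37 36 36 37 35 35 38 34 38 38 37 36 38 37 36 36 37 38 37 38 37 37 37
side [303 161  15   5  53] [310.  162.5]
side [308 167  15  21 250] [315.1 176.4]
pred scene [array([[275., 238.]]), array([[275., 251.]])]
```

```bash
python3 - <<'E'
from h import *
S=cam('scene'); fit(onz(S,[(267,232.3),(285.2,235.5),(284.3,244.3),(265.3,241.5)],.09),0,0,'charger')
E
```

```text
charger [0.6047 0.0082] L [50. 30. 51. 32.] ang [  71.4  -13.  -106.4  165. ]
```

```bash
python3 -m crank '[[[-25,0,0,2,1],[-60,-2,0,4,1],[-95,-4,0,6,1],[-130,-5,0,8,1],[-160,-6,0,10,1],[-178,-7,0,12,1],[-184,-7,0,13,1],[-184,-7,20,13,1],[-184,-7,50,13,1],[-184,-7,60,13,1],[-184,-7,60,13,1],[-184,-7,60,13,1]]]'; python3 - <<'E'
from h import *
c=cam('wrist','w7.png'); s=r.read_state(); p=s['ee_pos']; print(p)
g=np.array(c['image']).min(2)
q=proj(c,[[.607,.008,.09]])[0]; print(q, proj(c,p))
u,v=q.astype(int)
for y in range(v-36,v+44,3): print(y,*g[y,u-42:u+44:3])
E
```

```text
time: 15.7
ee_pos: [0.6071, 0.0079, 0.3304]
eef_rot: [0.797, 0.603, 0.0, 0.0]
ft_force: [0.3, 0.6, 1.3]
width: 0.0869
grip_force: 0.0
[0.60733849 0.00780736 0.33073124]
[255.45162892 160.44084868] [[256.10781343 213.06899375]]
124 90 86 86 38 38 38 40 37 39 40 36 38 39 31 37 40 38 36 35 38 30 31 33 33 30 38 33 38 37
127 86 84 87 38 34 39 33 39 36 38 38 40 35 37 34 40 41 36 32 37 31 34 34 27 35 35 35 36 36
130 86 87 88 38 35 35 36 35 34 34 37 32 35 41 38 38 34 33 35 33 35 34 35 25 36 37 32 35 41
133 85 89 88 34 36 36 33 40 34 36 39 36 36 36 35 37 34 33 36 35 37 38 35 34 41 31 36 40 37
136 87 86 87 39 36 35 35 38 38 37 26 31 37 35 40 36 32 32 37 34 33 31 35 31 35 29 36 33 35
139 85 85 86 36 29 37 36 34 34 36 38 31 34 37 33 34 38 33 35 36 29 31 34 33 33 36 38 37 38
142 84 59 29 39 35 34 32 33 34 30 30 66 72 70 70 70 70 29 37 30 40 37 32 36 33 40 36 38 40
145 35 35 31 32 35 35 35 36 28 37 33 99 99 97 96 95 94 35 34 36 35 36 31 32 33 35 41 38 29
148 36 29 34 33 29 34 36 30 37 32 51 115 113 112 112 111 115 34 35 31 34 36 38 39 40 36 36 37 39
151 37 30 36 34 37 29 34 35 34 36 57 111 114 114
[... 950 characters left out ...]
71 55 41 42 51 56 53 56 59 59 60
184 50 48 37 33 34 33 37 37 35 35 31 34 35 35 74 64 48 47 45 53 54 56 54 55 58 53 58 62 59
187 47 54 38 35 39 37 35 31 30 28 36 33 48 41 48 50 50 50 50 56 51 53 58 58 56 60 55 60 57
190 53 52 39 44 35 42 33 40 38 44 49 48 51 49 50 53 52 51 52 54 50 52 55 56 57 98 127 146 146
193 52 47 44 39 45 50 51 46 50 48 49 49 45 49 47 47 52 48 50 51 70 116 131 147 148 126 149 224 230
196 51 51 51 57 56 53 48 52 47 50 51 48 51 50 50 48 84 128 141 147 148 111 81 50 52 53 58 229 229
199 49 52 54 54 51 55 53 51 54 52 51 48 97 130 146 146 138 105 72 47 49 48 53 53 59 56 54 228 229
202 50 53 54 53 54 56 50 53 59 126 147 147 123 90 59 47 48 49 49 45 50 51 56 56 54 55 59 201 230
```

```bash
python3 -m crank '[[[-2,-4,30,0,1],[-2,-4,70,0,1],[-2,-4,110,0,1],[-2,-4,150,0,1],[-2,-4,185,0,1],[-2,-4,215,0,1],[-2,-4,240,0,1],[-2,-4,260,0,1],[-2,-4,275,0,1],[-2,-4,285,0,1],[-2,-4,285,0,1]]]'; python3 -m crank '[[[0,0,8,0,1],[0,0,15,0,1],[0,0,21,0,1],[0,0,25,0,1],[0,0,25,0,1]]]';
```

```text
time: 16.85
ee_pos: [0.6023, 0.0063, 0.0438]
eef_rot: [0.798, 0.603, -0.0, -0.0]
ft_force: [-1.0, -0.4, -0.2]
width: 0.0869
grip_force: 0.0
time: 17.35
ee_pos: [0.6022, 0.0061, 0.0187]
eef_rot: [0.798, 0.603, -0.0, -0.0]
ft_force: [-0.4, 0.5, -0.4]
width: 0.0869
grip_force: 0.0
```

```bash
python3 -m crank '[[[0,0,0,0,-1],[0,0,0,0,-1],[0,0,0,0,-1],[0,0,0,0,-1],[0,0,0,0,-1],[0,0,0,0,-1],[0,0,0,0,-1],[0,0,0,0,-1],[0,0,0,0,-1],[0,0,0,0,-1]]]' 25; python3 - <<'E'
from h import *
s=r.read_state(); print(s['ee_pos'],s['width'],s['grip_force'],s['joint_positions'].round(2))
E
```

```text
time: 18.35
ee_pos: [0.6025, 0.0062, 0.0193]
eef_rot: [0.798, 0.603, -0.0, 0.0]
ft_force: [0.4, -0.4, -0.9]
width: 0.0299
grip_force: 25.0
[0.60251653 0.00619824 0.01933937] 0.029874632548412935 24.999799405799195 [ 0.41  0.51 -0.63  1.68  0.34  1.07 -0.6 ]
```

```bash
python3 -m crank '[[[0,0,-10,0,-1],[0,0,-35,0,-1],[0,0,-70,0,-1],[0,0,-105,0,-1],[0,0,-135,0,-1],[0,0,-150,0,-1],[-20,6,-150,-3,-1],[-50,15,-150,-6,-1],[-85,26,-150,-9,-1],[-120,37,-150,-12,-1],[-155,48,-150,-15,-1],[-190,59,-150,-18,-1],[-225,70,-150,-21,-1],[-255,79,-150,-25,-1],[-275,85,-150,-29,-1],[-287,89,-150,-29,-1],[-290,90,-150,-29,-1],[-290,90,-150,-29,-1]]]'; python3 -m crank '[[[0,0,30,0,-1],[0,0,65,0,-1],[0,0,100,0,-1],[0,0,125,0,-1],[0,0,145,0,-1],[0,0,157,0,-1],[0,0,163,0,-1],[0,0,168,0,-1],[0,0,170,0,-1],[0,0,170,0,-1]]]'; python3 - <<'E'
from h import *
s=r.read_state(); print(s['ee_pos'],s['ft_force'],s['width'])
E
```

```text
time: 20.15
ee_pos: [0.6101, -0.2964, 0.1691]
eef_rot: [0.622, 0.783, 0.0, -0.0]
ft_force: [-0.1, -0.2, -0.6]
width: 0.0297
grip_force: 25.0
time: 21.15
ee_pos: [0.6103, -0.2974, -0.0001]
eef_rot: [0.621, 0.783, 0.0, 0.0]
ft_force: [-0.3, -0.0, -1.1]
width: 0.0301
grip_force: 25.0
[ 6.10324005e-01 -2.97402924e-01 -8.57541075e-05] [-0.29858376 -0.01074608 -1.07615893] 0.030105376910761008
```

Bottom is about 7 mm above the tray floor, so I'll lower it the rest of the way gently.

```bash
python3 -m crank '[[[0,0,2,0,-1],[0,0,3,0,-1],[0,0,4,0,-1],[0,0,5,0,-1],[0,0,5.5,0,-1],[0,0,6,0,-1],[0,0,6,0,-1]]]'; python3 -m crank '[[[0,0,0.5,0,-1],[0,0,1,0,-1],[0,0,1,0,-1]]]'
```

```text
time: 21.85
ee_pos: [0.61, -0.2974, -0.0066]
eef_rot: [0.621, 0.784, -0.0, 0.0]
ft_force: [0.6, 0.2, -1.7]
width: 0.0299
grip_force: 25.0
time: 22.15
ee_pos: [0.61, -0.2974, -0.0066]
eef_rot: [0.621, 0.784, -0.0, 0.0]
ft_force: [-4.1, 1.4, 7.7]
width: 0.0299
grip_force: 25.0
```

```bash
python3 -m crank '[[[0,0,-0.8,0,-1],[0,0,-0.8,0,-0.2],[0,0,-0.8,0,0.2],[0,0,-0.8,0,0.4],[0,0,-0.8,0,0.4],[0,0,-0.8,0,0.4],[0,0,-10,0,0.4],[0,0,-30,0,0.4],[0,0,-60,0,0.4],[0,0,-100,0,0.4],[0,0,-140,0,0.4],[0,0,-180,0,0.4],[0,0,-220,0,0.4],[0,0,-250,0,0.4],[0,0,-250,0,0.4],[0,0,-250,0,0.4]]]'; python3 - <<'E'
from h import *
c=cam('wrist'); g=np.array(c['image']).min(2); p=r.read_state()['ee_pos']; print(p)
t=[.61,-.2974,.064]; u,v=proj(c,[t])[0].astype(int); print(u,v)
for y in range(v-40,v+30,4): print(y,*g[y,u-40:u+44:4])
S=cam('scene'); im=np.array(S['image']); print('charger scene',proj(S,[t]))
ref=cv2.cvtColor(cv2.imread('pics/s6.png'),cv2.COLOR_BGR2RGB)
d=np.abs(im.astype(int)-ref).max(2)
print('change flap/block area',[(d[a:b,e:f]>30).mean().round(3) for a,b,e,f in [(215,270,328,355),(180,235,310,345)]],'change at charger', (d[228:258,262:290]>30).mean())
u,v=proj(S,[t])[0].astype(int)
g=im.min(2)
for y in range(v-8,v+24,3): print(y,*g[y,u-20:u+22:3])
E
```

```text
time: 23.75
ee_pos: [0.6103, -0.2972, 0.2433]
eef_rot: [0.621, 0.784, 0.0, 0.001]
ft_force: [1.4, -0.5, -1.4]
width: 0.0608
grip_force: 0.0
[ 0.60972149 -0.29718128  0.2419794 ]
255 167
127 91 92 88 92 92 93 94 92 93 94 94 95 95 94 93 96 97 96 96 94 95
131 87 89 90 90 91 89 93 92 92 93 93 92 92 91 92 95 97 94 95 92 94
135 93 89 91 91 92 89 93 91 93 92 93 95 93 92 91 92 90 89 92 91 91
139 92 91 94 90 92 92 92 90 93 93 95 92 92 93 94 91 93 92 91 93 89
143 88 92 92 88 91 90 92 90 87 83 89 87 87 90 89 92 89 91 90 90 90
147 94 92 88 91 91 92 88 92 91 90 85 88 86 88 89 90 87 90 90 88 86
151 91 91 90 96 94 94 94 93 117 119 117 115 115 96 90 93 93 94 91 89 91
155 204 91 93 89 89 88 90 92 117 119 117 117 116 92 90 89 91 91 91 89 89
159 205 94 94 93 90 89 92 90 115 75 65 72 118 93 94 93 93 91 91 92 91
163 205 95 94 89 92 93 93 91 116 75 74 74 116 95 92 94 91 90 87 91 88
167 206 98 96 93 92 91 90 93 116 74 73 71 116 95 92 91 91 91 91 92 91
171 202 95 95 93 92 92 92 93 115 72 76 70 115 96 91 90 89 91 89 92 91
175 205 97 93 95 94 95 95 94 116 72 68 72 117 97 95 94 94 91 95 91 93
179 200 95 94 98 
[... 404 characters left out ...]
cene [[161.5682461  255.28068835]]
change flap/block area [np.float64(0.276), np.float64(0.059)] change at charger 0.5202380952380953
247 80 114 157 158 166 166 165 164 162 82 74 75 75 75
250 166 166 168 166 167 166 163 156 144 93 81 74 75 75
253 167 166 167 166 153 126 94 74 59 95 88 76 74 75
256 169 166 166 115 94 94 55 57 64 94 98 75 75 74
259 169 166 167 142 86 99 95 102 107 100 96 77 77 75
262 168 166 166 154 83 102 99 97 96 96 97 78 76 76
265 168 165 166 157 78 96 95 97 96 97 96 85 77 76
268 166 166 166 167 94 91 97 96 96 96 96 89 78 77
271 165 166 166 167 99 81 95 95 96 90 81 78 76 77
274 163 166 164 167 158 77 86 81 77 78 77 77 76 77
277 161 166 165 167 161 80 77 78 76 76 76 75 75 78
```

The charger stands upright in the tray. The change around the block may only be the gripper's shadow leaving it, so I'll check the block and flap outlines numerically.

```bash
python3 - <<'E'
from h import *
S=cam('scene'); new=np.array(S['image']); ref=cv2.imread('pics/s6.png')[:,:,::-1]
for n,im in (('ref',ref),('new',new)):
    m=cv2.inRange(cv2.cvtColor(np.ascontiguousarray(im),cv2.COLOR_RGB2HSV),(8,60,30),(24,255,255))[205:280,325:362]
    k,l,st,ce=cv2.connectedComponentsWithStats(m); i=1+st[1:,4].argmax()
    print(n,st[i],ce[i].round(1),cv2.minAreaRect(cv2.findNonZero((l==i).astype(np.uint8))))
    e=cv2.Canny(np.ascontiguousarray(im)[180:262,310:336],40,100)
    print([np.flatnonzero(x).tolist() for x in e[::8]])
E
```

```text
ref [  9  17  22  41 688] [18.9 36.3] ((18.529409408569336, 37.117645263671875), (19.30681037902832, 42.084510803222656), 12.528807640075684)
[[9, 13, 15], [8, 14, 17, 18, 19, 20, 21, 22, 23, 24, 25], [7, 17], [7, 19], [6, 12, 13, 14, 15, 16, 17, 18, 21], [7, 10, 20, 23], [8, 20, 23], [4, 10, 19, 22], [4, 12, 15, 19, 23], [4, 13, 18, 24], [9, 10, 11, 12, 14, 15, 19, 20, 23, 24]]
new [ 10  16  22  42 679] [19.1 35.7] ((18.47058868408203, 36.617645263671875), (19.645383834838867, 43.17134094238281), 14.03624439239502)
[[8, 13, 16], [8, 14, 18, 19, 20, 21, 22, 23, 24, 25], [7, 17], [7, 19], [0, 1, 2, 3, 4, 5, 6, 9, 10, 12, 13, 14, 15, 16, 17, 18, 21], [3, 7, 10, 20, 23], [1, 2, 9, 12, 20, 23], [9, 12, 13, 17, 18, 19, 22], [5, 20, 24], [4, 12, 13, 20, 24], [8, 10, 11, 12, 14, 15, 19, 20, 24, 25]]
```

Block and flap haven't moved; only the shading changed. Handing in.

```bash
python3 -c "
from bench import r
print(r.close_job())"
```

```text
the job is handed in; nothing more can be done
None
```

The tall block stands in the prop place and alone holds the flap open, the charger is upright in the steel tray, and I handed the job in at about 24 s; the hand-in returned no verdict.

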